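Test the garage RCD and reset it

ROBOT

A 7-joint arm with a two-finger parallel gripper is mounted at the origin on a cart in front of the work surface, level with it; the furniture and walls round the work are solid. World frame = base frame: x ahead of the robot, y to its left, z up, the work surface at z = 0. Lengths are in m, angles in rad, forces in N, time in s.
With the tool pointing down it reaches from about 0.425 to 0.875 m from the base axis. Payload 9.9 kg.
Tool frame: the origin (TCP) lies midway between the tips of the shut fingers; the grasp point (between the pads) lies 19 mm behind it (robot.hold_point_z is the distance from the TCP to the grasp point, in m); z points along the fingers, y is the line along which they close (so a half turn about z gives the same grasp; the last joint's range is limited). The gripper opens to 85 mm and grips with 20 to 120 N. Pads are 22 mm wide; open, the fingers measure 114 mm over their backs; the gripper's body (76 mm by 85 mm) begins 54 mm behind the grasp point. The pads swing forward as they close: fully open they stand 13 mm farther back than shut.
Start: joints at [1.224, 0.576, 0.025, 1.437, -0.015, 1.129, -0.057], TCP at [0.175, -0.652, 0.231] pointing down, gripper open.
Joint ranges: [-2.76, 2.76], [-0.34, 2.15], [-1.52, 1.57], [0.19, 2.46], [-1.09, 4.23], [0.17, 1.99], [-2.82, 2.82]. Speed limits (rad/s): [2.22, 2.22, 3.01, 3.01, 3.14, 3.14, 3.14].

INTERFACE

Orientations are given as a unit quaternion [w, x, y, z].
In Python, from rig import telemetry, imaging, job, robot gives the robot as it stands.
- The arm moves only by the tool jog_arm, never from a script. Its argument "increments" is a list of rows, each a list of 3 entries, a list of its own where there are three numbers: the gripper's target within -1 to 1 (shut at 1, half-way at 0, fully open at -1), then the shift along the tool's x, y, z as a fraction of full scale, then the turn, a rotation vector about the tool's x, y, z as a fraction of full scale. A call has 1 to 8 rows; each row is the pose to reach, as a shift and turn from the pose commanded when the call began, along the tool's axes at that moment, turning the shorter way round; what a row does not reach only later rows make up. Full scale, the value 1, is 0.25 m for a shift and 2 pi rad for a turn. A row lasts 1/12 s, in which the tool goes at most 41.7 mm and 7.16 degrees, less where a joint would pass 70% of its speed; a pose out of reach is approached as far as the arm can. A call with a number of a shift or a turn outside -1 to 1 is refused whole. A call with a gripper value outside its range is refused whole. The fingers move at their own pace and stop on an object; the grip force is fixed at half the most. Time passes only in rows, so rows that repeat a pose let the fingers close. It gives the time, the measured TCP pose, the force, the opening and the grip force at its end, in the units of the state.
- telemetry.observe(): the state, without advancing time (a new reading comes with each control period).
- imaging.get_image(name): name is "scene" or "side" or "wrist"; returns (picture, depth): 400x640x3 uint8, red, green, blue; 400x640 float32, m along the optical axis (not along the pixel's ray), 0 where there is no reading.
- imaging.get_calibration(name): a dict with "fx", "fy", "cx", "cy" (pixels), "T" (4x4, takes a point from camera to world coordinates); the wrist camera has in their place "mount" (4x4, takes a point from camera to tool coordinates, whose origin is the TCP and whose axes are the flange's). Camera axes: x right, y down, z forward; pixel columns grow to the right and rows downward; lengths in m; the calibration is good to about 2 mm. A picture is of the moment at which its call begins: read the wrist's pose just before it. get_calibration takes no time and is no camera call.
- job.job_done(): hands the job in; it is judged then, once.
The state is a dict: "t": time; "q": joint angles; "qvel": joint speeds; "joint_torque": joint torques, N m; "eef_pos": TCP position; "eef_rot": TCP orientation; "contact_force": force on the tool from outside, world axes, zero at the start; "ft_torque": the same for the moment, N m; "opening": finger opening in m; "grasp_force": force on a finger pad.
Only numpy, scipy, OpenCV 4.12 (cv2) and the standard library are available. Lean on these libraries where they do the work, as an engineer would, in place of code of your own. Each camera call takes 0.05 s, during which the arm holds its last target. There are 200 camera calls.

TASK

Two switch boxes are fixed on the workbench, each with a lever; only one, the RCD, also has a round push button beside its lever. Test the RCD: press its test button down so that its lever drops, let go of the button, then lift the dropped lever back up over the top until it rests in its raised position leaning away from the box's front, and let go. Leave the other box's lever as it is.

Things in the scene. Friction and masses are not known exactly. Their poses are not given: they have to be found in the camera images.
- rcd_unit: The RCD: white and grey plastic box 130 (x) x 160 (y) x 55 mm (z), flat on the bench and fixed, with a lever and a round test button on top. Origin: centre of the underside; z up, front -x, roughly towards the robot, turned up to 0.4 rad either way. Below, 'box' positions are in this frame, mm. Slot cheeks beside the lever reach z = 60.
- test_button (a joint): Travel of the RCD's round black button, m: 0 out, 0.006 fully in. 26 mm across, axis at box x = 5, y = -38; top at z = 77 out, 71 in; collar 42 mm across up to z = 67. Spring return: about 2 N starts it, 4 to 5 N takes it fully in. From about 4 mm on it tips the raised lever over, which falls to its dropped end within about a second; while held in, the lever cannot stay up.
- rcd_lever (a joint): RCD lever angle q, rad: 0 raised, leaning 0.349 past upright to box +x; 1.134 dropped, leaning 0.785 to the front (-x). Pivot along y at box x = 15, y = 30, z = 47; crossbar centre at x = 15 + 60 sin(0.349 - q), z = 47 + 60 cos(0.349 - q). Swings freely (under 1 N) and falls by its own weight to the end it leans to (upright at q = 0.349).
- rcd_lever_bar (a point): Centre of the black crossbar on the RCD lever's end: 36 mm long, 12 mm thick, on an 8 mm steel rod. The axes turn with the lever; y lies along the crossbar (box y).
- isolator_lever_bar (a point): Centre of the crossbar of the other box's lever, to be left as it is: raised, 103 mm above the bench. That box is like the RCD in size and lever, with a flat square plate in place of the button; either box may stand at the left, centres 0.24 m or more apart. In that box's frame this point is at x = 36, y = 30 mm.

How it is judged:
By the outcome, as a careful person would: the job done as asked, in the order asked, and still so for the second after the job is handed in, with the robot touching nothing.
It also fails if it takes over 35 s, if anything falls off the work surface, if the arm or the gripper's body presses on something with over 40 N, if the wrist force passes 120 N, or if a joint passes its speed limit or range.

## Working session

There is one attempt and no reset: what is moved stays moved. The work goes in short steps, Python scripts to look and compute and a tool call to move; the robot and the scene stay as the last step left them, time stands still between calls to the robot, and variables do not carry over. Pictures are saved under pics/ and viewed, at most 10 in all, crops included, and the job is handed in when it is done.

Besides the shell and the picture viewer there is one more tool, called after "Call:" in YAML: its name, and indented under it one key for each argument. jog_arm: Moves the arm, as the interface text tells. Its arguments: {"type":"object","properties":{"increments":{"type":"array","items":{"type":"array"}}},"required":["increments"]}

```bash
mkdir -p pics; cat > h.py <<'E'
import numpy as np, cv2
from rig import telemetry, imaging, job, robot
from scipy.spatial.transform import Rotation as R
def cam(n):
    s=telemetry.observe(); im,d=imaging.get_image(n); c=imaging.get_calibration(n)
    K=(c["fx"],c["fy"],c["cx"],c["cy"])
    if "T" in c: T=np.array(c["T"])
    else:
        w=s["eef_rot"]; E=np.eye(4); E[:3,:3]=R.from_quat([w[1],w[2],w[3],w[0]]).as_matrix(); E[:3,3]=s["eef_pos"]; T=E@np.array(c["mount"])
    return im,d,K,T
def cloud(d,K,T):
    v,u=np.mgrid[:d.shape[0],:d.shape[1]]
    P=np.stack([(u-K[2])/K[0]*d,(v-K[3])/K[1]*d,d],-1)
    return P@T[:3,:3].T+T[:3,3]
def save(n,im): cv2.imwrite("pics/"+n+".png",im[:,:,::-1])
E
python3 - <<'E'
from h import *
for n in("scene","side"):
    im,d,K,T=cam(n); save(n,im); np.savez(n,im=im,d=d,K=K,T=T); print(n,T.round(3).tolist(),K)
s=telemetry.observe();print(s["t"],s["eef_pos"],s["eef_rot"],s["contact_force"],s["opening"])
E
```

```text
scene [[-0.535, -0.498, 0.682, -0.009], [-0.845, 0.304, -0.441, 0.38], [0.012, -0.812, -0.583, 0.595], [0.0, 0.0, 0.0, 1.0]] (448.7433582963539, 448.7433582963539, 324.6874183333206, 200.6528800670552)
side [[-0.942, -0.22, 0.253, 0.341], [-0.335, 0.597, -0.729, 0.705], [0.009, -0.771, -0.636, 0.696], [0.0, 0.0, 0.0, 1.0]] (405.43016526208123, 405.43016526208123, 319.19893329959336, 199.48335715400773)
0.1 [ 0.17524073 -0.65140988  0.23055867] [-7.29275347e-04  9.91379021e-01  1.31023241e-01 -1.27009580e-04] [-0.16056644 -0.14330333 -0.66010856] 0.08518973132943684
```

View pics/scene.png

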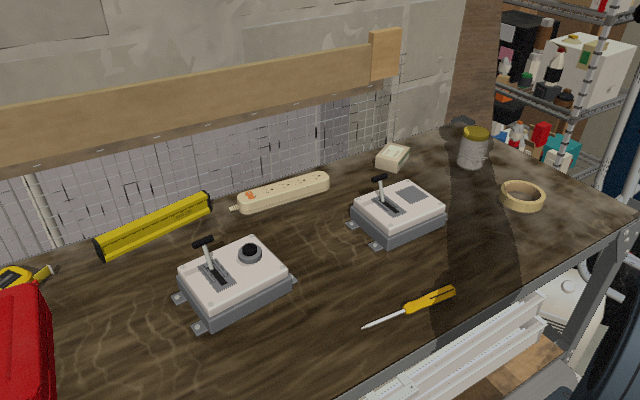

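View pics/side.png

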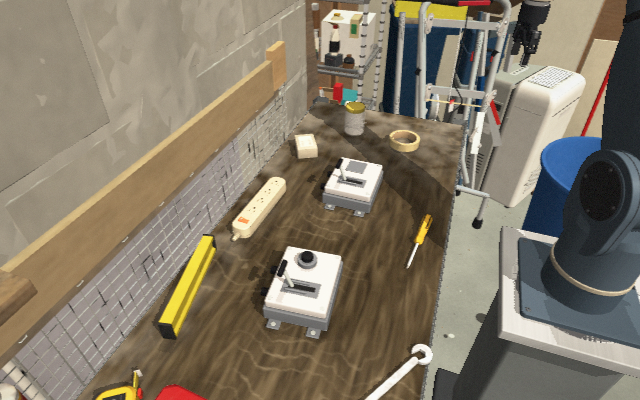

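The RCD is the box with the round black button: scene (249,250), lever bar (204,242); side (307,258), bar (282,268). The isolator is the farther box, with its bar at scene (379,178).

```bash
cat > m.py <<'E'
from h import *
def measure(im,d,K,T,seedbtn=None):
    P=cloud(d,K,T); z=P[...,2]; mx=im.max(-1).astype(int); mn=im.min(-1).astype(int)
    top=(abs(z-.055)<.006)&(mn>120)&(mx-mn<50)&(d>0)
    n,l,st,c=cv2.connectedComponentsWithStats(top.astype(np.uint8))
    for i in range(1,n):
        if st[i,4]>1200:
            p=P[l==i]; r=cv2.minAreaRect((p[:,:2]*1000).astype(np.float32)); print("top",st[i].tolist(),p[:,2].mean().round(4),[np.round(x,1) for x in r])
    dark=(mx<70)&(z>.065)&(z<.125)&(P[...,0]>.3)&(d>0)
    n,l,st,c=cv2.connectedComponentsWithStats(dark.astype(np.uint8))
    for i in range(1,n):
        if 25<st[i,4]<20000:
            p=P[l==i]; print("dark",st[i].tolist(),c[i].round(1),p.mean(0).round(4),np.percentile(p,[5,95],axis=0).round(3).tolist())
E
python3 - <<'E'
from m import *
for n in("scene","side"):
    f=np.load(n+".npz"); print(n); measure(f["im"],f["d"],f["K"],f["T"])
E
```

```text
scene
top [354, 179, 92, 52, 1878] 0.0539 [array([ 540.4, -159.2]), array([122.2, 152.9]), np.float64(0.7)]
top [177, 234, 111, 78, 3405] 0.0541 [array([540.4, 210.5]), array([122.8, 150.9]), np.float64(5.8)]
dark [501, 10, 45, 30, 880] [523.5  23.7] [ 1.2196 -1.4104  0.1021] [[1.118, -1.536, 0.072], [1.354, -1.329, 0.112]]
dark [552, 20, 9, 13, 77] [555.6  26.1] [ 1.1473 -1.5346  0.0918] [[1.142, -1.559, 0.068], [1.162, -1.513, 0.111]]
dark [371, 173, 17, 10, 96] [378.7 177.3] [ 0.575  -0.1272  0.1051] [[0.572, -0.145, 0.099], [0.58, -0.112, 0.109]]
dark [191, 235, 23, 14, 157] [202.1 241.3] [0.5712 0.2444 0.1058] [[0.568, 0.228, 0.1], [0.577, 0.261, 0.109]]
dark [242, 243, 15, 13, 156] [249.1 249.4] [0.5463 0.1743 0.074 ] [[0.539, 0.163, 0.067], [0.557, 0.185, 0.077]]
side
top [325, 157, 58, 42, 1360] 0.0546 [array([ 541.8, -159.6]), array([154.1, 121. ]), np.float64(90.0)]
top [265, 246, 76, 69, 2932] 0.0542 [array([542. , 210.4]), array([122. , 152.7]), np.float64(5.7)]
dark [389, 4, 10, 32, 116] [393.9  19.2] [ 0.7031 -1.4457  0.1028] [[0.655, -1.619, 0.069], [0.758, -1.298, 0.122]]
dark [468, 14, 12, 7, 39] [473.9  16.4] [ 0.3269 -1.6072  0.1113] [[0.308, -1.635, 0.095], [0.353, -1.51, 0.123]]
dark [405, 28, 13, 10, 120] [411.   32.3] [ 0.5911 -1.3062  0.0905] [[0.565, -1.327, 0.068], [0.617, -1.288, 0.111]]
dark [427, 28, 32, 11, 231] [442.   32.6] [ 0.4525 -1.3511  0.0917] [[0.389, -1.372, 0.068], [0.507, -1.331, 0.111]]
dark [336, 158, 6, 11, 35] [338.6 163.1] [ 0.5778 -0.1248  0.1069] [[0.574, -0.144, 0.102], [0.582, -0.112, 0.11]]
dark [301, 251, 12, 12, 114] [306.5 256.5] [0.5511 0.1759 0.0742] [[0.54, 0.165, 0.067], [0.562, 0.184, 0.078]]
dark [277, 260, 10, 17, 84] [281.8 267.9] [0.5737 0.2468 0.107 ] [[0.569, 0.229, 0.103], [0.578, 0.261, 0.11]]
```

RCD: centre (0.541, 0.2105), yaw +0.10. The button and bar predicted from the box frame, (0.550,0.173) and (0.574,0.244), agree with the measured ones. Setting out with the gripper shutting.

Call:
jog_arm:
  increments:
    - [1,[0.94,-0.575,0],[0,0,0]]
    - [1,[0.94,-0.575,0],[0,0,0]]
    - [1,[0.94,-0.575,0],[0,0,0]]
    - [1,[0.94,-0.575,0],[0,0,0]]
    - [1,[0.94,-0.575,0],[0,0,0]]
    - [1,[0.94,-0.575,0],[0,0,0]]
    - [1,[0.94,-0.575,0],[0,0,0]]
    - [1,[0.94,-0.575,0],[0,0,0]]

```text
t: 0.77
eef_pos: [0.3705, -0.4462, 0.2311]
eef_rot: [-0.001, 0.991, 0.136, 0.001]
contact_force: [0.8, 0.3, -0.3]
opening: 0.0
grasp_force: 0.0
```

Call:
jog_arm:
  increments:
    - [1,[0.84,-0.73,0],[0,0,0]]
    - [1,[0.84,-0.73,0],[0,0,0]]
    - [1,[0.84,-0.73,0],[0,0,0]]
    - [1,[0.84,-0.73,0],[0,0,0]]
    - [1,[0.84,-0.73,0],[0,0,0]]
    - [1,[0.84,-0.73,0],[0,0,0]]
    - [1,[0.84,-0.73,0],[0,0,0]]
    - [1,[0.84,-0.73,0],[0,0,0]]

```text
t: 1.43
eef_pos: [0.5241, -0.2141, 0.231]
eef_rot: [-0.002, 0.991, 0.136, 0.001]
contact_force: [-0.2, 0.5, -0.0]
opening: -0.0005
grasp_force: 0.0
```

Call:
jog_arm:
  increments:
    - [1,[0.346,-0.9,0],[0,0,0]]
    - [1,[0.346,-0.9,0],[0,0,0]]
    - [1,[0.346,-0.9,0],[0,0,0]]
    - [1,[0.346,-0.9,0],[0,0,0]]
    - [1,[0.346,-0.9,0],[0,0,0]]
    - [1,[0.346,-0.9,0],[0,0,0]]
    - [1,[0.346,-0.9,0],[0,0,0]]
    - [1,[0.346,-0.9,0],[0,0,0]]

```text
t: 2.1
eef_pos: [0.5453, 0.0204, 0.231]
eef_rot: [-0.0, 0.991, 0.133, -0.0]
contact_force: [-0.6, -0.3, -0.4]
opening: -0.0001
grasp_force: 0.0
```

Call:
jog_arm:
  increments:
    - [1,[0.178,-0.588,0.4],[0,0,0.026]]
    - [1,[0.178,-0.588,0.4],[0,0,0.026]]
    - [1,[0.178,-0.588,0.4],[0,0,0.026]]
    - [1,[0.178,-0.588,0.4],[0,0,0.026]]
    - [1,[0.178,-0.588,0.4],[0,0,0.026]]
    - [1,[0.178,-0.588,0.4],[0,0,0.026]]
    - [1,[0.178,-0.588,0.4],[0,0,0.026]]
    - [1,[0.178,-0.588,0.4],[0,0,0.026]]

```text
t: 2.77
eef_pos: [0.5509, 0.1694, 0.1317]
eef_rot: [0.001, 0.999, 0.048, 0.0]
contact_force: [-0.7, 0.2, 0.7]
opening: 0.0002
grasp_force: 0.0
```

```bash
python3 - <<'E'
from m import *
im,d,K,T=cam("wrist"); save("w1",im); measure(im,d,K,T)
im,d,K,T=cam("scene"); measure(im,d,K,T)
s=telemetry.observe(); w=s["eef_rot"];print(s["eef_pos"],R.from_quat([w[1],w[2],w[3],w[0]]).as_matrix().round(3),s["contact_force"])
E
```

```text
top [162, 141, 198, 142, 18658] 0.055 [array([542. , 208.1]), array([120.5, 150.3]), np.float64(5.7)]
top [590, 182, 50, 131, 3661] 0.0541 [array([534.5, -89.9]), array([123.1,  40.5]), np.float64(21.1)]
dark [165, 179, 65, 20, 1147] [197.8 188.2] [0.5755 0.2402 0.1077] [[0.57, 0.224, 0.104], [0.58, 0.257, 0.11]]
dark [294, 200, 34, 35, 943] [310.3 217.2] [0.5529 0.1712 0.0761] [[0.542, 0.161, 0.07], [0.563, 0.181, 0.078]]
top [354, 179, 92, 51, 1701] 0.0539 [array([ 540.6, -159.3]), array([121.4, 152.8]), np.float64(0.4)]
top [177, 234, 111, 78, 3461] 0.0541 [array([540.6, 210.6]), array([121.6, 151.5]), np.float64(5.9)]
dark [501, 10, 40, 30, 791] [521.8  23.8] [ 1.2237 -1.405   0.1014] [[1.139, -1.529, 0.071], [1.355, -1.328, 0.111]]
dark [371, 173, 17, 10, 97] [378.7 177.4] [ 0.5749 -0.1271  0.105 ] [[0.571, -0.145, 0.1], [0.58, -0.112, 0.109]]
dark [191, 235, 23, 14, 155] [202.1 241.3] [0.5714 0.2443 0.1056] [[0.568, 0.228, 0.1], [0.577, 0.26, 0.109]]
dark [242, 244, 15, 12, 154] [249.1 249.4] [0.5462 0.1744 0.0741] [[0.538, 0.163, 0.067], [0.556, 0.184, 0.077]]
[0.55110091 0.16964811 0.13215966] [[ 0.995  0.096  0.001]
 [ 0.096 -0.995 -0.001]
 [ 0.001  0.001 -1.   ]] [ 0.35611086 -0.28637322  0.18306777]
```

View pics/w1.png

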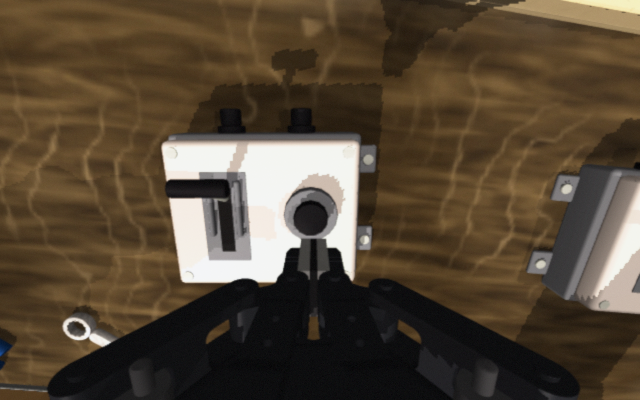

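Wrist view: the button at (310,217) is just ahead of the shut fingers, the lever raised, bar at (198,188). Descending to just above the button.

Call:
jog_arm:
  increments:
    - [1,[0,-0.01,0.1],[0,0,0]]
    - [1,[0,-0.01,0.2],[0,0,0]]
    - [1,[0,-0.01,0.2],[0,0,0]]
    - [1,[0,-0.01,0.2],[0,0,0]]
    - [1,[0,-0.01,0.2],[0,0,0]]

```text
t: 3.28
eef_pos: [0.5507, 0.1739, 0.0826]
eef_rot: [-0.0, 0.999, 0.049, 0.001]
contact_force: [0.3, 0.6, -0.2]
opening: -0.0003
grasp_force: 0.0
```

Call:
jog_arm:
  increments:
    - [1,[0,0,0.01],[0,0,0]]
    - [1,[0,0,0.022],[0,0,0]]
    - [1,[0,0,0.022],[0,0,0]]
    - [1,[0,0,0.022],[0,0,0]]

```text
t: 3.62
eef_pos: [0.5506, 0.1746, 0.0764]
eef_rot: [-0.0, 0.999, 0.05, 0.001]
contact_force: [1.5, -0.7, 2.6]
opening: -0.0
grasp_force: 0.9
```

Call:
jog_arm:
  increments:
    - [1,[0,0,0.01],[0,0,0]]
    - [1,[0,0,0.021],[0,0,0]]
    - [1,[0,0,0.021],[0,0,0]]
    - [1,[0,0,0.021],[0,0,0]]
    - [1,[0,0,0.021],[0,0,0]]
    - [1,[0,0,0.021],[0,0,0]]
    - [1,[0,0,0.021],[0,0,0]]
    - [1,[0,0,0.021],[0,0,0]]

```text
t: 4.28
eef_pos: [0.5506, 0.1746, 0.0711]
eef_rot: [-0.0, 0.999, 0.05, 0.001]
contact_force: [1.4, -0.8, 8.5]
opening: 0.0
grasp_force: 4.1
```

```bash
python3 - <<'E'
from m import *
im,d,K,T=cam("side"); save("s2",im[180:380,180:480]); measure(im,d,K,T)
im,d,K,T=cam("scene"); measure(im,d,K,T)
E
```

```text
top [265, 246, 76, 69, 2871] 0.0543 [array([542. , 210.8]), array([121.9, 152.6]), np.float64(5.7)]
dark [468, 14, 12, 7, 37] [474.   16.5] [ 0.3264 -1.6056  0.1116] [[0.308, -1.636, 0.092], [0.352, -1.511, 0.124]]
dark [405, 28, 13, 10, 100] [411.2  32.4] [ 0.5903 -1.3076  0.0896] [[0.565, -1.323, 0.067], [0.617, -1.291, 0.111]]
dark [427, 28, 32, 11, 217] [442.3  32.5] [ 0.4515 -1.3509  0.0921] [[0.389, -1.371, 0.068], [0.504, -1.329, 0.111]]
dark [336, 158, 7, 11, 39] [338.7 163.3] [ 0.5775 -0.1249  0.1065] [[0.573, -0.144, 0.101], [0.582, -0.112, 0.109]]
dark [301, 252, 12, 11, 69] [305.3 257.3] [0.5495 0.1866 0.0833] [[0.541, 0.177, 0.068], [0.556, 0.19, 0.099]]
dark [309, 271, 10, 17, 88] [313.6 279.3] [0.5114 0.2411 0.0931] [[0.507, 0.224, 0.088], [0.516, 0.254, 0.096]]
top [354, 179, 92, 51, 1708] 0.054 [array([ 540. , -158.8]), array([120.5, 151.6]), np.float64(0.7)]
top [177, 238, 111, 74, 3259] 0.0541 [array([541. , 210.8]), array([122.7, 151. ]), np.float64(5.9)]
dark [371, 173, 17, 10, 98] [378.7 177.4] [ 0.575  -0.1273  0.1049] [[0.572, -0.146, 0.099], [0.58, -0.112, 0.109]]
dark [228, 220, 40, 36, 418] [246.8 237.3] [0.5431 0.1769 0.1047] [[0.537, 0.151, 0.069], [0.553, 0.2, 0.124]]
dark [210, 262, 23, 15, 167] [220.7 268.9] [0.5086 0.2386 0.0919] [[0.505, 0.222, 0.087], [0.514, 0.254, 0.095]]
```

The lever dropped (bar now at about (0.511, 0.240, 0.09)). Releasing the button, then moving to in front of the lever.

Call:
jog_arm:
  increments:
    - [1,[0,0,-0.16],[0,0,0]]
    - [1,[0,0,-0.32],[0,0,0]]
    - [1,[-0.1,0,-0.36],[0,0,0]]
    - [1,[-0.2,-0.1,-0.36],[0,0,0]]
    - [1,[-0.3,-0.2,-0.36],[0,0,0]]
    - [1,[-0.305,-0.267,-0.36],[0,0,0]]
    - [1,[-0.305,-0.267,-0.36],[0,0,0]]
    - [1,[-0.305,-0.267,-0.36],[0,0,0]]

```text
t: 5.05
eef_pos: [0.4669, 0.2343, 0.1604]
eef_rot: [-0.0, 0.999, 0.051, -0.0]
contact_force: [1.2, -0.6, 0.8]
opening: -0.0
grasp_force: 0.0
```

```bash
python3 - <<'E'
from m import *
im,d,K,T=cam("side"); save("s3",im[180:380,180:480]); measure(im,d,K,T)
s=telemetry.observe();print(s["eef_pos"],s["contact_force"])
E
```

```text
top [265, 246, 75, 69, 2897] 0.0543 [array([542.1, 210.4]), array([122.1, 152.9]), np.float64(5.7)]
dark [468, 14, 12, 7, 39] [474.   16.3] [ 0.3263 -1.6052  0.1123] [[0.308, -1.631, 0.096], [0.352, -1.512, 0.124]]
dark [431, 28, 28, 11, 176] [443.4  32.5] [ 0.4465 -1.3532  0.092 ] [[0.387, -1.372, 0.068], [0.496, -1.332, 0.11]]
dark [301, 251, 12, 12, 115] [306.5 256.5] [0.5511 0.1762 0.0744] [[0.541, 0.165, 0.067], [0.562, 0.185, 0.078]]
dark [309, 271, 10, 17, 85] [313.7 279.2] [0.5115 0.2409 0.0929] [[0.507, 0.224, 0.088], [0.516, 0.254, 0.095]]
[0.46745214 0.23312618 0.16030714] [-0.23764919 -0.79579684  0.02259159]
```

View pics/s3.png

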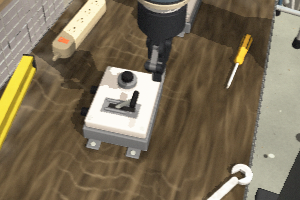

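Crop: the button is out again (127,77), the lever lies to the front (134,102), and the fingers hang in front of it. Lowering, then pushing the bar along +x over the top.

Call:
jog_arm:
  increments:
    - [1,[0,0,0.1],[0,0,0]]
    - [1,[0,0,0.2],[0,0,0]]
    - [1,[0,0,0.3],[0,0,0]]
    - [1,[0,0,0.32],[0,0,0]]
    - [1,[0.03,0,0.32],[0,0,0]]
    - [1,[0.06,0,0.32],[0,0,0]]
    - [1,[0.08,0,0.32],[0,0,0]]
    - [1,[0.1,0,0.32],[0,0,0]]

```text
t: 5.77
eef_pos: [0.4943, 0.2361, 0.0819]
eef_rot: [-0.001, 0.999, 0.049, 0.001]
contact_force: [-0.5, 0.6, 0.9]
opening: 0.0
grasp_force: 0.1
```

Call:
jog_arm:
  increments:
    - [1,[0.02,0,0],[0,0,0]]
    - [1,[0.04,0,0],[0,0,0]]
    - [1,[0.06,0,0],[0,0,0]]
    - [1,[0.08,0,0],[0,0,0]]
    - [1,[0.1,0,0],[0,0,0]]
    - [1,[0.12,0,0],[0,0,0]]
    - [1,[0.14,0,0],[0,0,0]]
    - [1,[0.14,0,0],[0,0,0]]

```text
t: 6.43
eef_pos: [0.5284, 0.2394, 0.0805]
eef_rot: [-0.0, 0.999, 0.049, 0.0]
contact_force: [-0.0, 0.3, 0.3]
opening: 0.0001
grasp_force: 0.0
```

```bash
python3 - <<'E'
from m import *
im,d,K,T=cam("side"); save("s4",im[180:380,180:480]); measure(im,d,K,T)
s=telemetry.observe();print(s["eef_pos"],s["contact_force"])
E
```

```text
top [265, 246, 76, 69, 2568] 0.0542 [array([542., 210.]), array([121.6, 153.6]), np.float64(5.9)]
dark [468, 14, 11, 7, 37] [473.9  16.3] [ 0.3268 -1.6089  0.1115] [[0.309, -1.63, 0.095], [0.352, -1.577, 0.124]]
dark [407, 28, 11, 10, 50] [413.   32.7] [ 0.5817 -1.3101  0.0886] [[0.564, -1.325, 0.067], [0.601, -1.298, 0.111]]
dark [427, 28, 32, 11, 190] [442.6  32.3] [ 0.4503 -1.3512  0.093 ] [[0.389, -1.371, 0.068], [0.503, -1.33, 0.109]]
dark [336, 158, 7, 11, 39] [338.7 163.3] [ 0.5774 -0.1245  0.1067] [[0.573, -0.142, 0.101], [0.582, -0.112, 0.11]]
dark [300, 277, 7, 7, 39] [303.  280.3] [0.5282 0.2532 0.0969] [[0.522, 0.251, 0.089], [0.534, 0.255, 0.105]]
[0.52765423 0.23936699 0.08044314] [-0.38909169 -0.29723903  0.20015315]
```

View pics/s4.png

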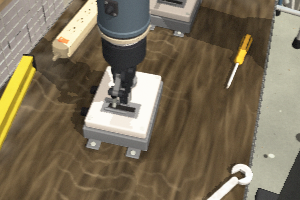

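The fingers are at the lever, close to upright and hiding the bar (crop about (125,90)). Pushing 18 mm more, past the top.

Call:
jog_arm:
  increments:
    - [1,[0.015,0,0],[0,0,0]]
    - [1,[0.03,0,0],[0,0,0]]
    - [1,[0.045,0,0],[0,0,0]]
    - [1,[0.06,0,0],[0,0,0]]
    - [1,[0.07,0,0],[0,0,0]]
    - [1,[0.07,0,0],[0,0,0]]
    - [1,[0.07,0,0],[0,0,0]]

```text
t: 7.07
eef_pos: [0.5446, 0.2411, 0.0805]
eef_rot: [0.0, 0.999, 0.05, -0.0]
contact_force: [0.3, 0.7, -0.1]
opening: -0.0001
grasp_force: 0.0
```

```bash
python3 - <<'E'
from m import *
for n in("side","scene"):
    im,d,K,T=cam(n); save("5"+n,im[180:380,150:450]); measure(im,d,K,T)
s=telemetry.observe();print(s["eef_pos"],s["contact_force"])
E
```

```text
top [265, 250, 76, 65, 2428] 0.0542 [array([541.9, 210.1]), array([121.9, 155.1]), np.float64(5.5)]
dark [468, 14, 11, 7, 37] [473.8  16.1] [ 0.3273 -1.6136  0.111 ] [[0.31, -1.634, 0.094], [0.352, -1.595, 0.123]]
dark [405, 28, 13, 10, 77] [410.6  32.3] [ 0.593  -1.3064  0.0903] [[0.567, -1.322, 0.068], [0.618, -1.29, 0.111]]
dark [427, 28, 32, 11, 183] [442.2  32.6] [ 0.4518 -1.3505  0.0917] [[0.392, -1.369, 0.067], [0.503, -1.33, 0.11]]
dark [336, 158, 6, 11, 37] [338.6 163.4] [ 0.5776 -0.1243  0.1065] [[0.573, -0.143, 0.101], [0.583, -0.112, 0.11]]
dark [305, 251, 8, 12, 68] [308.5 257.2] [0.5464 0.1769 0.075 ] [[0.54, 0.165, 0.069], [0.552, 0.185, 0.078]]
dark [292, 276, 7, 6, 38] [294.9 278.6] [0.5439 0.2547 0.0969] [[0.538, 0.253, 0.09], [0.549, 0.256, 0.104]]
top [364, 179, 82, 51, 1640] 0.0542 [array([ 539.4, -159.4]), array([120.1, 152. ]), np.float64(1.9)]
top [177, 234, 111, 78, 3459] 0.0541 [array([539.8, 210.4]), array([122.1, 151.1]), np.float64(5.9)]
dark [371, 173, 17, 10, 98] [378.7 177.4] [ 0.5749 -0.1272  0.105 ] [[0.572, -0.146, 0.099], [0.58, -0.112, 0.109]]
dark [213, 238, 10, 21, 59] [217.3 248. ] [0.5379 0.2304 0.1097] [[0.533, 0.223, 0.091], [0.541, 0.236, 0.124]]
dark [199, 241, 16, 24, 147] [206.1 253.2] [0.5376 0.2496 0.108 ] [[0.532, 0.24, 0.09], [0.547, 0.256, 0.124]]
dark [242, 244, 15, 12, 153] [249.1 249.5] [0.546  0.1744 0.0742] [[0.538, 0.164, 0.067], [0.556, 0.185, 0.077]]
[0.54438184 0.24109159 0.08052722] [ 0.04575738 -0.07365938 -0.65293807]
```

View pics/5scene.png

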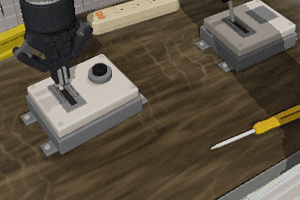

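The fingers are past the upright point, at crop (65,80), with the bar hidden behind them and no force. Backing off straight.

Call:
jog_arm:
  increments:
    - [1,[-0.08,0,0],[0,0,0]]
    - [1,[-0.2,0,0],[0,0,0]]
    - [1,[-0.3,0,0],[0,0,0]]
    - [1,[-0.32,0,-0.1],[0,0,0]]
    - [1,[-0.32,0,-0.25],[0,0,0]]
    - [1,[-0.32,0,-0.35],[0,0,0]]
    - [1,[-0.32,0,-0.35],[0,0,0]]
    - [1,[-0.32,0,-0.35],[0,0,0]]

```text
t: 7.83
eef_pos: [0.4656, 0.2336, 0.1696]
eef_rot: [-0.001, 0.999, 0.05, 0.002]
contact_force: [1.3, 0.4, -0.0]
opening: 0.0003
grasp_force: 0.0
```

```bash
python3 - <<'E'
from m import *
for n in("side","scene"):
    im,d,K,T=cam(n); save("6"+n,im[180:380,150:450]); measure(im,d,K,T)
s=telemetry.observe();print(s["eef_pos"],s["contact_force"])
E
```

```text
top [265, 246, 76, 69, 2915] 0.0543 [array([542.2, 210.3]), array([122.3, 153.3]), np.float64(5.6)]
dark [468, 14, 11, 7, 39] [473.7  16.2] [ 0.3277 -1.6068  0.1122] [[0.309, -1.629, 0.096], [0.353, -1.584, 0.123]]
dark [433, 29, 26, 9, 161] [445.1  32.4] [ 0.4388 -1.3543  0.093 ] [[0.386, -1.372, 0.07], [0.481, -1.335, 0.11]]
dark [301, 251, 12, 12, 115] [306.5 256.5] [0.551  0.1761 0.0744] [[0.541, 0.164, 0.068], [0.562, 0.185, 0.077]]
dark [277, 260, 10, 17, 82] [281.8 267.8] [0.5738 0.2465 0.107 ] [[0.569, 0.228, 0.102], [0.579, 0.261, 0.109]]
top [354, 179, 92, 51, 1725] 0.0539 [array([ 540.9, -158.3]), array([152.9, 120.8]), np.float64(89.6)]
top [177, 234, 111, 78, 3465] 0.0541 [array([540.7, 210.5]), array([122.4, 151.7]), np.float64(5.5)]
dark [501, 10, 44, 30, 855] [523.1  23.7] [ 1.2211 -1.4096  0.102 ] [[1.13, -1.535, 0.071], [1.355, -1.328, 0.112]]
dark [551, 20, 10, 14, 76] [555.6  26. ] [ 1.1483 -1.5362  0.0915] [[1.142, -1.56, 0.067], [1.158, -1.516, 0.111]]
dark [371, 173, 17, 10, 98] [378.7 177.4] [ 0.5748 -0.1272  0.1051] [[0.571, -0.145, 0.1], [0.58, -0.112, 0.109]]
dark [191, 235, 23, 14, 156] [202.2 241.3] [0.5713 0.2442 0.1057] [[0.567, 0.228, 0.1], [0.577, 0.26, 0.109]]
dark [241, 244, 16, 12, 159] [249.  249.4] [0.5464 0.1745 0.074 ] [[0.539, 0.163, 0.067], [0.557, 0.185, 0.078]]
[0.4644741  0.23290602 0.16759752] [ 0.01460995  0.63263772 -0.56904008]
```

View pics/6scene.png

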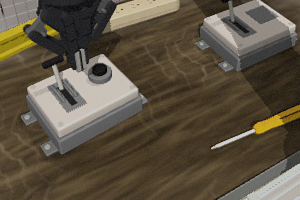

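The RCD lever is raised again, with its bar at crop (52,61). That is the same pixel and position as at the start, (202,241). The button is out, the isolator lever has not moved, and the gripper is clear.

```bash
python3 -c "
from rig import job; print(job.job_done())"
```

```text
the job is handed in; nothing more can be done
None
```

The RCD test is done and handed in: I pressed its button until the lever dropped, let go, then pushed the lever back over the top to its raised rest and backed the gripper clear; the isolator lever did not move.

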